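# Load two chip trays into a spring-loaded stack magazine

## Robot

A 7-joint arm with a two-finger parallel gripper is mounted at the origin on the work surface. World frame = base frame: x ahead of the robot, y to its left, z up, the work surface at z = 0. Lengths are in m, angles in rad, forces in N, time in s.
With the tool pointing down it reaches from about 0.4 to 0.875 m from the base axis. Payload 6.5 kg.
Tool frame: the origin (TCP) lies midway between the tips of the shut fingers; the grasp point (between the pads) lies 19 mm behind it; x points along the fingers, y is the direction in which the jaws open and shut, and the axes are right-handed (so a half turn about x gives the same grasp; the last joint's range is limited). The gripper opens to 88 mm and grips with 3 to 60 N. Pads are 18 mm wide; open, the fingers measure 123 mm over their backs; the gripper's body (75 mm by 187 mm) begins 45 mm behind the grasp point.
Start: joints at [1.044, 0.536, -0.004, 1.538, 0.003, 1.067, -0.071], TCP at [0.289, -0.582, 0.239] pointing down, gripper open.
Joint ranges: [-2.7, 2.7], [-0.37, 2.16], [-1.27, 1.26], [0.24, 2.4], [-1.31, 4.45], [0.19, 1.91], [-2.76, 2.76]. Speed limits (rad/s): [2.39, 2.39, 3.14, 3.14, 3.14, 3.14, 3.14].

## Interface

Orientations are given as a unit quaternion [w, x, y, z].
In Python, from plant import * gives the robot as it stands.
- The arm moves only by the shell command python3 -m inch 'ROWS' [FORCE]. ROWS is text: rows parted by semicolons, each of 7 numbers parted by spaces: the finger opening in m, from 0 to 0.0881, then the shift along the tool's x, y, z in m, then the turn, a rotation vector about the tool's x, y, z in rad. A call has exactly 5 rows; each row is the pose to reach, as a shift and turn from the pose commanded when the call began, along the tool's axes at that moment; what a row does not reach only later rows make up. A row lasts 1/8 s, in which the tool goes at most 62.5 mm and 10.7 degrees, less where a joint would pass 70% of its speed; a pose out of reach is approached as far as the arm can. A call with a gripper value outside its range is refused whole. The fingers move at their own pace and stop on an object; FORCE is the grip in N (left out, the last holds). Time passes only in rows, so rows that repeat a pose let the fingers close, or fill a call up. It gives the time, the measured TCP pose, the force and the opening at its end, in the units of the state.
- read_state(): the state, without advancing time (a new reading comes with each control period).
- snapshot(name): name is "scene" or "top"; returns a dict with "frame" (420x560x3 uint8, red, green, blue), "depth" (420x560 float32, m along the optical axis (not along the pixel's ray), 0 where there is no reading), "fx", "fy", "cx", "cy" (pixels), "extrinsics" (4x4, takes a point from world to camera coordinates). Camera axes: x right, y down, z forward; pixel columns grow to the right and rows downward; lengths in m; the calibration is good to about 2 mm. A picture is of the moment at which its call begins.
- job_done(): hands the job in, once; it reports no verdict.
The state is a dict: "t": time; "qpos": joint angles; "qvel": joint speeds; "tau": joint torques, N m; "tool_pos": TCP position; "eef_rot": TCP orientation; "ft_force": force on the tool from outside, world axes, zero at the start; "wrist_torque": the same for the moment, N m; "finger_gap": finger opening in m.
Only numpy, scipy, OpenCV 4.12 (cv2) and the standard library are available. Lean on these libraries where they do the work, as an engineer would, in place of code of your own. Each camera call takes 0.05 s, during which the arm holds its last target. There are 200 camera calls.

## Task

The spring-loaded chip-tray magazine on the bench has room for two more. Load the two loose trays into it one at a time: set each tray flat in the mouth, push it down past the two sprung lips until both snap back over it, and let go, so that at the end both lie level, one on the other, with the spring holding them up under the lips. Press firmly but do not ram it: it has to go by feel, because the magazine is clamped at no fixed height, so stop as soon as the stack comes up hard. Leave the circuit board, the tweezers and the flux jar where they are.

Things in the scene. Friction and masses are not known exactly. Their poses are not given: they have to be found in the camera images.
- tray_a_center (a point): centre of a loose square chip tray, black with a clear lid and white lid rim, 51 x 51 x 11 mm, 28 to 56 g, flat on the bench; the point is 5.5 mm above its underside; x, y along its sides, z up. Both trays are alike: either may go first, any way round. They may crack if pressed or knocked against the magazine or each other with over 25 N.
- tray_b_center (a point): centre of a loose square chip tray, black with a clear lid and white lid rim, 51 x 51 x 11 mm, 28 to 56 g, flat on the bench; the point is 5.5 mm above its underside; x, y along its sides, z up. The second, identical tray.
- stand: fixed stand of the magazine: white base plate 130 (x) x 105 (y) x 12 mm with a dark square socket. Origin on the bench under its centre, z up. The vertical through it is the axis of the magazine, which is clamped in the socket with its sides along x and y: four steel corner angles round a 53 x 53 mm throat (1 mm play each side of a tray), with flared tops and two brass lips.
- socket_top (a point): centre of the socket's top edge, 54 mm up on the axis. The magazine is clamped higher or lower each time; that height is NOT measured: the lips' flat undersides are 123 to 160 mm above the bench. Above these undersides: tops of the corner angles 24.5 mm (their last 8 mm flare out by 2.5 mm), underside of a tray just resting on the lips 4 to 8 mm. The two trays already in reach up to them.
- catch_side (a point): point 52 mm out along the stand's +x, 54 mm up. Above it, and likewise on -x, sits a sprung brass lip: 14 mm wide, 3.5 mm into the throat, flat below, sloping on top. A tray pushed down drives both aside; they snap back over it once its top is below their undersides. Let go sooner, it stays half-way or comes up. Black housings reach 52 mm from the axis, 13 mm above the undersides.
- open_side (a point): point 28 mm out along the stand's +y, 54 mm up. On this side and on -y, 36 mm is open between the corner angles over their whole height: room for the fingers that hold a tray by these two sides while it is set into the mouth. Closed fingers also fit into the throat from above to press on the middle of the tray.
- clamp_knob (a point): the stand's black clamp knob, 50 mm out along -y, 38 mm up; leave it. Feel of the magazine: pushing in takes 4 to 11 N (lips and spring) and eases by 1 to 3 N as the lips snap. From there the stack sinks 12 mm further with the first new tray but only 1.5 mm with the second, onto a rubber buffer (about 7 N per mm more, 5 mm deep). Let go, it rises up to the lips.
- circuit_board: bystander: loose green circuit board with black and yellow parts, 110 x 70 mm, 16 mm high; origin under its centre
- tweezers: bystander: loose dark steel tweezers, 132 mm long (along x), 8 mm high; origin on the bench near the middle
- flux_jar: bystander: small glass jar with a black cap, 42 mm across, 55 mm high; origin under its centre

How it is judged:
On the way, in this order (a step that is already met when the one before it is completed fails the run):
1. a first tray has been pushed in past the lips and let go, and the spring presses it up against them (((horizontal distance between tray_a_center and stand below 0.003 m and z of tray_a_center in the frame of stand between 0.08 and 0.157 m and angle between tray_a_center's own z axis and vertical below 0.06 rad and contact force between the fingers and tray_a below 0.1 N and contact force between tray_a and stand above 7 N) or (horizontal distance between tray_b_center and stand below 0.003 m and z of tray_b_center in the frame of stand between 0.08 and 0.157 m and angle between tray_b_center's own z axis and vertical below 0.06 rad and contact force between the fingers and tray_b below 0.1 N and contact force between tray_b and stand above 7 N))), for 0.2 s.
2. the other tray has been pushed in as well and let go; the spring presses the two, flat on one another, up against the lips (horizontal distance between each of tray_a_center, tray_b_center and stand below 0.003 m and z of tray_a_center in the frame of stand between 0.08 and 0.157 m and angle between each of tray_a_center, tray_b_center's own z axis and vertical below 0.06 rad and z of tray_b_center in the frame of stand between 0.08 and 0.157 m and distance between tray_a_center and tray_b_center between 0.0095 and 0.0125 m and contact force between the fingers and tray_a below 0.1 N and contact force between the fingers and tray_b below 0.1 N and contact force between tray_a and tray_b above 4 N), for 0.3 s.
At the end, for the whole second after the job is handed in: both trays lie in the throat (within 3 mm of the axis, level within 0.06 rad), one directly on the other (centres 9.5 to 12.5 mm apart), pressed together by the spring under the lips (over 4 N between them; a tray that is not past the lips carries none of the spring's force) and at rest (horizontal distance between each of tray_a_center, tray_b_center and stand below 0.003 m and z of tray_a_center in the frame of stand between 0.08 and 0.157 m and angle between each of tray_a_center, tray_b_center's own z axis and vertical below 0.06 rad and z of tray_b_center in the frame of stand between 0.08 and 0.157 m and distance between tray_a_center and tray_b_center between 0.0095 and 0.0125 m and linear speed of each of tray_a, tray_b below 0.02 m/s and contact force between tray_a and tray_b above 4 N); the robot touches nothing.
It fails at once if a tray is knocked or pressed against the magazine or against the other tray with over 25 N (contact force between any of tray_a, tray_b and stand above 25 N or contact force between tray_a and tray_b above 25 N).
It fails at once if the fingers press on the magazine or its stand with over 25 N (contact force between the fingers and stand above 25 N).
It fails at once if a bystander (circuit board, tweezers or flux jar) is moved by over 15 mm (distance of any of circuit_board, tweezers, flux_jar from where it was at the start of the episode above 0.015 m).
It also fails if it takes over 72 s, if anything falls off the work surface, if the arm or the gripper's body presses on something with over 40 N, if the wrist force passes 120 N, or if a joint passes its speed limit or range.

## Working session

There is one attempt and no reset: what is moved stays moved. The work goes in short steps, Python scripts to look and compute and a shell command to move; the robot and the scene stay as the last step left them, time stands still between calls to the robot, and variables do not carry over. Pictures are saved under pics/ and viewed, about 8 in all and at most 12, crops included, and the job is handed in when it is done.

```bash
mkdir -p pics; ls; python3 - <<'E'
from plant import *
import cv2,numpy as np
s=read_state();print({k:np.round(v,4).tolist() for k,v in s.items()})
ims=[]
for n in("scene","top"):
    d=snapshot(n);np.savez(f"pics/{n}0.npz",**d);cv2.imwrite(f"pics/{n}0.png",d["frame"][:,:,::-1]);print(n,d["fx"],d["fy"],d["cx"],d["cy"],np.round(d["extrinsics"],4).tolist())
E
```

```text
pics
{'t': 0.0, 'qpos': [1.0438, 0.5372, -0.0044, 1.5389, 0.0026, 1.0673, -0.0712], 'qvel': [-0.0018, 0.0005, -0.0027, -0.0007, 0.0001, 0.0007, -0.0005], 'tau': [-0.0006, -57.0981, 0.9904, -25.161, -0.0563, 0.018, 0.0002], 'tool_pos': [0.2887, -0.5816, 0.2378], 'eef_rot': [-0.1609, -0.6882, -0.1621, 0.6886], 'ft_force': [0.1384, -0.2154, -0.4963], 'wrist_torque': [-0.0087, -0.0536, -0.0204], 'finger_gap': 0.0881}
scene 433.5415577488393 433.5415577488393 285.94944736857605 208.04428121278562 [[-0.7438, 0.6683, -0.0093, 0.4843], [0.5107, 0.5593, -0.653, -0.245], [-0.4312, -0.4905, -0.7573, 1.3091], [0.0, 0.0, 0.0, 1.0]]
top 437.8569811600256 437.8569811600256 275.60583885798167 205.62896915479044 [[0.008, -1.0, 0.0012, -0.0423], [-0.9807, -0.0081, -0.1955, 0.5911], [0.1955, 0.0004, -0.9807, 1.1312], [0.0, 0.0, 0.0, 1.0]]
```

View pics/top0.png

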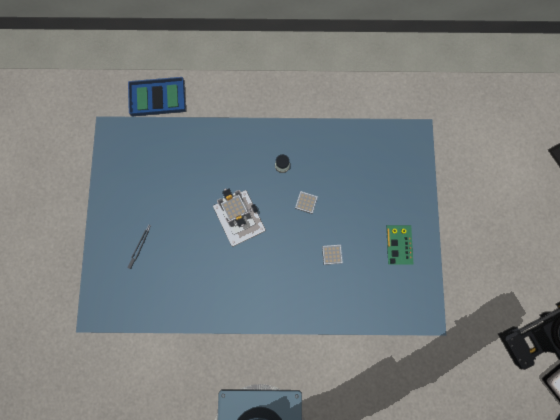

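View pics/scene0.png

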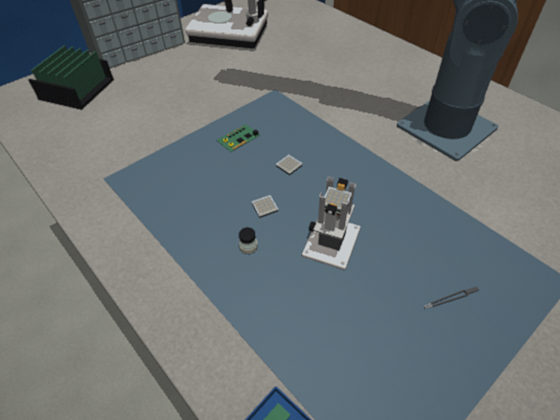

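The top view shows trays at (306,202) and (333,254), the stand at (239,217), the board at (400,245), tweezers at (139,247) and the jar at (282,162). The scene view shows the magazine at (335,220).

```bash
cat > h.py <<'E'
import numpy as np,cv2
from plant import *
def load(n,k=0): return dict(np.load(f"pics/{n}{k}.npz"))
def ray(d,u,v,z):
    E=d["extrinsics"];R=E[:3,:3];t=E[:3,3];c=-R.T@t
    r=R.T@np.array([(u-d["cx"])/d["fx"],(v-d["cy"])/d["fy"],1]);return c+r*(z-c[2])/r[2]
def proj(d,p):
    q=d["extrinsics"]@np.r_[p,1];return d["fx"]*q[0]/q[2]+d["cx"],d["fy"]*q[1]/q[2]+d["cy"]
def rect(d,roi,z,satmax=70,vmin=110,hull=True):
    x0,y0,x1,y1=roi;hsv=cv2.cvtColor(d["frame"],cv2.COLOR_RGB2HSV)[y0:y1,x0:x1]
    m=((hsv[...,1]<satmax)&(hsv[...,2]>vmin)).astype(np.uint8)
    n,l,st,_=cv2.connectedComponentsWithStats(m);k=1+np.argmax(st[1:,4])
    ys,xs=np.nonzero(l==k);P=np.array([ray(d,x+x0,y+y0,z)[:2] for x,y in zip(xs,ys)],np.float32)
    (c,s,a)=cv2.minAreaRect(P*1000);return np.round(c,1),np.round(s,1),round(a,1),len(xs)
E
python3 - <<'E'
from h import *
t=load("top");s=load("scene")
print("A",rect(t,(290,185,325,220),.011));print("B",rect(t,(317,238,350,270),.011))
print("A",rect(s,(245,190,283,222),.011));print("B",rect(s,(270,150,308,180),.011))
for d in(t,):
  print("stand",rect(d,(205,180,272,250),.012,40,200))
print("stand s",rect(s,(295,170,370,275),.012,40,200))
a=cv2.resize(t["frame"][175:255,195:355,::-1],None,fx=5,fy=5,interpolation=cv2.INTER_CUBIC)
b=cv2.resize(s["frame"][165:275,285:385,::-1],None,fx=5,fy=5,interpolation=cv2.INTER_CUBIC)
cv2.imwrite("pics/ca.png",a);cv2.imwrite("pics/cb.png",b)
E
```

```text
A (array([ 611.8, -123.3]), array([57.2, 59.5]), 71.9, 405)
B (array([ 459. , -194.2]), array([68.9, 60.9]), 0.5, 477)
A (array([ 616.4, -125.6]), array([105.4,  96.5]), 48.4, 836)
B (array([ 465.2, -197. ]), array([ 72.1, 103.6]), 47.5, 423)
stand (array([532.4,  81.5]), array([137.8,  66.9]), 61.5, 244)
stand s (array([566.8,  67.4]), array([123.4,  99.4]), 26.6, 555)
```

View pics/ca.png

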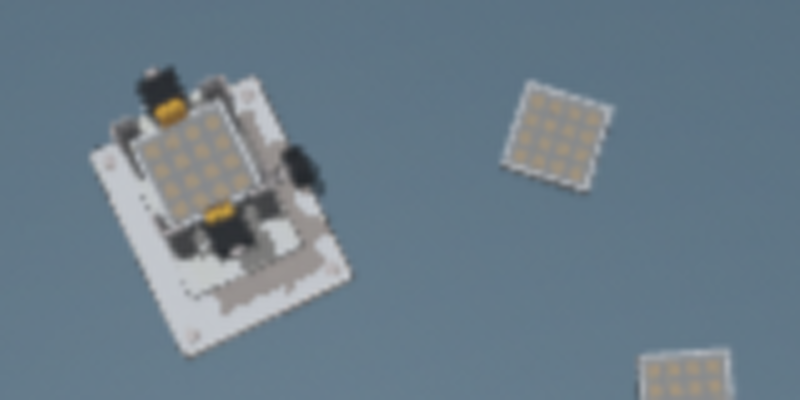

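View pics/cb.png

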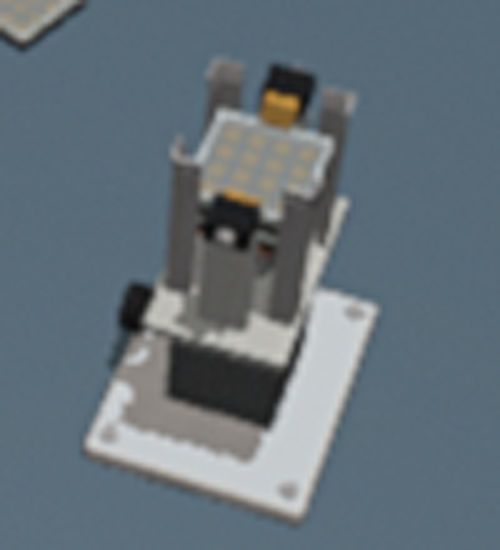

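The top crop shows the plate corners at about (90,153), (255,77), (352,275) and (190,355), the lips on the x axis and the knob at (302,168). That puts the stand's yaw near 26.5°. I'll refine with upsampled contours and depth.

```bash
cat >> h.py <<'E'
def fine(d,roi,z,thr,K=8,smax=256,close=0):
    x0,y0,x1,y1=roi;im=cv2.resize(d["frame"][y0:y1,x0:x1],None,fx=K,fy=K,interpolation=cv2.INTER_CUBIC)
    m=(im.min(2)>thr).astype(np.uint8)
    cs=cv2.findContours(m,cv2.RETR_EXTERNAL,cv2.CHAIN_APPROX_NONE)[0];c=max(cs,key=cv2.contourArea)[:,0]
    P=np.array([ray(d,(x+.5)/K-.5+x0,(y+.5)/K-.5+y0,z)[:2] for x,y in c],np.float32)
    c,s,a=cv2.minAreaRect(P*1000);return np.round(c,1),np.round(s,1),round(a,1)
def cloud(d,roi):
    x0,y0,x1,y1=roi;E=d["extrinsics"];v,u=np.mgrid[y0:y1,x0:x1];z=d["depth"][y0:y1,x0:x1]
    p=np.stack([(u-d["cx"])/d["fx"]*z,(v-d["cy"])/d["fy"]*z,z],-1)
    return (p-E[:3,3])@E[:3,:3]
E
python3 - <<'E'
from h import *
t=load("top");s=load("scene")
print(t["frame"][200:206,288:300].min(2))
for thr in(120,135,150):
  print(thr,"A",fine(t,(290,185,325,220),.011,thr),fine(s,(245,190,283,222),.011,thr))
  print(thr,"B",fine(t,(317,238,350,270),.011,thr),fine(s,(270,150,308,180),.011,thr))
  print(thr,"stand",fine(t,(205,180,272,250),.012,thr))
c=cloud(t,(205,180,272,250));np.set_printoptions(linewidth=250)
print((c[8:50:1,10:54,2]*1000).round().astype(int)[::2])
cc=[np.array([x/5-.4+195,y/5-.4+175]) for x,y in((90,153),(255,77),(352,275),(190,355))]
q=np.array([ray(t,*p,.012)[:2] for p in cc])*1000;print(q,q.mean(0),[np.linalg.norm(q[i]-q[i-1]) for i in range(4)])
cc=[np.array([x/5-.4+285,y/5-.4+165]) for x,y in((380,308),(300,520),(85,450))]
q=np.array([ray(s,*p,.012)[:2] for p in cc])*1000;print(q,(q[0]+q[2])/2,[np.linalg.norm(q[i]-q[i-1]) for i in range(3)])
print("tray z A,B",[np.median(cloud(t,r)[...,2]) for r in((302,198,310,206),(329,250,337,258))])
E
```

```text
[[ 96  95  96  96  95  95  96  96 104 150 152 140]
 [ 96  95  95  96  96  95  96  95 106 151 143 134]
 [ 96  96  96  95  96  95  95  98 121 161 147 129]
 [ 96  96  96  96  95  96  96 101 136 150 140 132]
 [ 97  96  96  96  96  96  96 106 152 143 139 137]
 [ 96  96  96  96  96  97  98 119 161 145 131 129]]
120 A (array([ 613.1, -123.2]), array([54.2, 54.1]), 72.9) (array([ 612.6, -123.9]), array([55.6, 54.2]), 72.6)
120 B (array([ 465.8, -195. ]), array([54.2, 53.7]), 5.1) (array([ 465.1, -195.6]), array([54.9, 55.1]), 5.2)
120 stand (array([569.4,  68.1]), array([140.9, 107.3]), 26.3)
135 A (array([ 613.1, -123.3]), array([52.6, 52.4]), 72.9) (array([ 612.6, -123.9]), array([54.2, 52.8]), 72.4)
135 B (array([ 465.7, -194.8]), array([52.4, 52. ]), 5.0) (array([ 465.2, -195.5]), array([53.2, 53.6]), 5.2)
135 stand (array([568.3,  67.7]), array([137.2, 105.6]), 26.5)
150 A (array([ 629.6, -106.6]), array([18.8, 40.8]), 43.1) (array([ 612.3, -123.6]), array([52.6, 50.7]), 73.9)
150 B (array([ 485.7, -209.7]), array([34.3, 17.5]), 51.7) (array([ 465.3, -195.4]), array([51.4, 51.7]), 4.9)

[... 4611 characters left out ...]
 97   97   92   95   94   92   94   95   96   95   91   95   94   93   92    8    6    9   14   10   15   12   11    6   15    8   13]]
[[600.40370797 140.52411432]
 [645.26639501  48.25537286]
 [532.08986199  -8.37771459]
 [486.59001647  80.92637732]] [566.08749536  65.33203748] [np.float64(128.47352501196224), np.float64(102.59717997626583), np.float64(126.55526152972705), np.float64(100.22702616011844)]
[[486.1853555   86.63942528]
 [603.34899114 143.32628333]
 [648.49208395  51.07798769]] [567.33871973  68.85870648] [np.float64(166.15682334594823), np.float64(130.1565111352174), np.float64(102.70173746065574)]
tray z A,B [np.float64(0.009076430142155735), np.float64(0.00877502491316719)]
```

```bash
cat >> h.py <<'E'
from scipy.spatial.transform import Rotation as R_
def state():
    s=read_state();q=s["eef_rot"];return np.array(s["tool_pos"]),R_.from_quat([q[1],q[2],q[3],q[0]]),s
def plan(x,y,z,yaw,frm=None):
    """shift (mm) and rotvec (deg) in tool axes to reach TCP x,y,z (mm), tool down, jaw yaw (deg, mod 180)"""
    p,R,s=state() if frm is None else frm
    best=None
    for k in(yaw,yaw+180):
        a=np.radians(k);X=np.array([0,0,-1.]);Y=np.array([np.cos(a),np.sin(a),0]);T=R_.from_matrix(np.c_[X,Y,np.cross(X,Y)])
        rv=(R.inv()*T).as_rotvec()
        if best is None or np.linalg.norm(rv)<np.linalg.norm(best):best=rv
    sh=R.inv().apply(np.array([x,y,z])/1000-p)
    J=R.apply([0,1,0]);print("TCP",np.round(p*1000,1),"jaw",round(np.degrees(np.arctan2(J[1],J[0])),2),"F",np.round(s["ft_force"],2),"gap",s["finger_gap"],"t",s["t"],"q7",round(s["qpos"][6],2))
    print(" shift m",np.round(sh,4),"rot rad",np.round(best,4));return sh,best
E
python3 - <<'E'
from h import *
t=load("top");s=load("scene")
plan(613,-123.5,100,-17.1);plan(613,-123.5,100,72.9);plan(465.5,-195.2,100,5);plan(465.5,-195.2,100,95)
for d,roi in((t,(205,180,272,250)),(s,(295,160,370,275))):
  c=cloud(d,roi)
  for lo,hi in((.148,.1585),(.1735,.185),(.1625,.1735)):
    m=((c[...,2]>lo)&(c[...,2]<hi)).astype(np.uint8)
    if lo<.15:
      m=cv2.morphologyEx(m,cv2.MORPH_OPEN,np.ones((5,5),np.uint8))
    P=c[m>0];r=cv2.minAreaRect((P[:,:2]*1000).astype(np.float32));print(lo,len(P),np.median(P[:,2]),np.round(r[0],1),np.round(r[1],1),round(r[2],1),np.round(P.mean(0)*1000,1))
  print(fine(d,(222,192,252,224) if d is t else (322,182,356,212),.157,125))
print("jar",ray(t,282,161,.055))
E
```

```text
TCP [ 288.8 -581.7  237.9] jaw -63.59 F [ 1.26 -0.41 -0.24] gap 0.08831722001404355 t 0.1 q7 -0.07
 shift m [ 0.1383 -0.266  -0.4942] rot rad [-8.114e-01 -5.000e-04  1.500e-03]
TCP [ 288.8 -581.7  237.9] jaw -63.59 F [ 1.26 -0.41 -0.24] gap 0.08831722001404355 t 0.1 q7 -0.07
 shift m [ 0.1383 -0.266  -0.4942] rot rad [7.594e-01 7.000e-04 1.400e-03]
TCP [ 288.8 -581.7  237.9] jaw -63.59 F [ 1.26 -0.41 -0.24] gap 0.08831722001404355 t 0.1 q7 -0.07
 shift m [ 0.1383 -0.2673 -0.3302] rot rad [-1.1971e+00 -8.0000e-04  1.4000e-03]
TCP [ 288.8 -581.7  237.9] jaw -63.59 F [ 1.26 -0.41 -0.24] gap 0.08831722001404355 t 0.1 q7 -0.07
 shift m [ 0.1383 -0.2673 -0.3302] rot rad [0.3737 0.0004 0.0015]
0.148 100 0.15509457900747997 [569.   68.4] [20.  51.3] 37.5 [570.1  68.1 155. ]
0.1735 62 0.1786000853173657 [570.9  69.3] [71.6 61.6] 27.1 [569.8  69.3 178.6]
0.1625 169 0.16792983374104203 [566.3  67.2] [104.   58.1] 30.0 [567.5  67.  167.9]
(array([566.6,  59.5]), array([80. , 74.4]), 1.8)
0.148 40 0.15680483838006967 [566.9  50.1] [19.1 10.7] 43.8 [566.8  49.7 156.7]
0.1735 118 0.17937768290273606 [569.1  66.9] [85.8 62. ] 27.1 [566.1  64.1 179.2]
0.1625 286 0.16942429812122572 [569.7  68. ] [100.1  58.4] 26.7 [571.   68.4 168.9]
(array([566. ,  64.3]), array([54.3, 57.4]), 25.1)
jar [ 0.71877086 -0.05425678  0.055     ]
```

```bash
python3 -m inch '0.0881 0 -0.034 -0.042 0.075 0 0; 0.0881 0 -0.068 -0.084 0.15 0 0; 0.0881 0 -0.102 -0.126 0.225 0 0; 0.0881 0 -0.136 -0.168 0.3 0 0; 0.0881 0 -0.17 -0.21 0.374 0 0'; python3 -c "
from h import *
plan(465.5,-195.2,60,95)"
```

```text
t: 0.72
tool_pos: [0.4019, -0.3347, 0.2385]
eef_rot: [-0.03, -0.706, -0.03, 0.707]
ft_force: [0.5, -0.3, 0.8]
finger_gap: 0.0884
TCP [ 401.9 -334.7  238.5] jaw -85.17 F [ 0.48 -0.34  0.79] gap 0.08837261718220772 t 0.725 q7 -0.88
 shift m [ 0.1785 -0.1336 -0.0752] rot rad [-0.0029  0.0002  0.0002]
```

```bash
python3 -m inch '0.0881 0.03 -0.04 -0.022 -0.003 0 0; 0.0881 0.07 -0.08 -0.045 -0.003 0 0; 0.0881 0.11 -0.115 -0.065 -0.003 0 0; 0.0881 0.15 -0.133 -0.075 -0.003 0 0; 0.0881 0.178 -0.133 -0.075 -0.003 0 0'; python3 -m inch '0.0881 0 0 0 0 0 0; 0.0881 0 0 0 0 0 0; 0.0881 0 0 0 0 0 0; 0.0881 0 0 0 0 0 0; 0.0881 0 0 0 0 0 0' >/dev/null; python3 - <<'E'
from h import *
plan(465.5,-195.2,3,95)
for n in("top","scene"):
    d=snapshot(n);np.savez(f"pics/{n}1.npz",**d)
    u,v=map(int,proj(d,[.4655,-.195,.03]));print(n,u,v)
    cv2.imwrite(f"pics/{n}1.png",cv2.resize(d["frame"][v-40:v+40,u-50:u+50,::-1],None,fx=4 ,fy=4,interpolation=cv2.INTER_CUBIC))
a=np.hstack([cv2.imread("pics/top1.png"),cv2.imread("pics/scene1.png")]);cv2.imwrite("pics/c1.png",a)
E
```

```text
t: 1.35
tool_pos: [0.4648, -0.1949, 0.0589]
eef_rot: [-0.032, -0.706, -0.034, 0.707]
ft_force: [0.3, -0.9, 0.2]
finger_gap: 0.0883
TCP [ 464.9 -197.8   61.2] jaw -84.87 F [ 0.51  0.05 -0.34] gap 0.08795042760575875 t 1.975 q7 -1.22
 shift m [ 0.0582 -0.0025 -0.0007] rot rad [ 0.0023 -0.0008 -0.0004]
top 333 253
scene 288 158
```

View pics/c1.png

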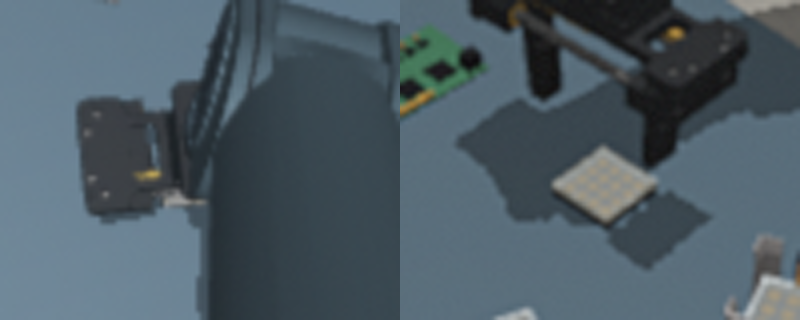

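The scene crop shows the open fingers straddling tray B, tips at about (545,90) and (655,150) and tray at (605,185). Descend and grip.

```bash
python3 -m inch '0.0881 0.015 -0.0025 -0.0005 0.002 0 0; 0.0881 0.03 -0.0025 -0.0005 0.002 0 0; 0.0881 0.045 -0.0025 -0.0005 0.002 0 0; 0.0881 0.057 -0.0025 -0.0005 0.002 0 0; 0.0881 0.057 -0.0025 -0.0005 0.002 0 0'; python3 -m inch '0.046 0 0 0 0 0 0; 0.046 0 0 0 0 0 0; 0.046 0 0 0 0 0 0; 0.046 0 0 0 0 0 0; 0.046 0 0 0 0 0 0' 15; python3 -c "
from h import *
plan(465.5,-195.2,3,95)"
```

```text
t: 2.7
tool_pos: [0.4641, -0.1947, 0.0025]
eef_rot: [-0.031, -0.706, -0.031, 0.707]
ft_force: [-0.9, -0.4, -0.4]
finger_gap: 0.0879
t: 3.32
tool_pos: [0.4652, -0.1951, 0.0039]
eef_rot: [0.031, 0.707, 0.031, -0.706]
ft_force: [-0.9, 0.2, 3.3]
finger_gap: 0.0509
TCP [ 465.2 -195.1    3.9] jaw -84.97 F [-0.86  0.2   3.3 ] gap 0.05085255925483911 t 3.325 q7 -1.24
 shift m [ 0.0009  0.0002 -0.0003] rot rad [ 0.0005 -0.0004 -0.0002]
```

```bash
python3 -m inch '0.046 -0.02 0 0 0 0 0; 0.046 -0.07 0 0 0 0 0; 0.046 -0.12 0 0 0 0 0; 0.046 -0.17 0 0 0 0 0; 0.046 -0.22 0 0 0 0 0' 25; python3 -c "
from h import *
plan(567.5,67.5,225,116.5)"
```

```text
t: 3.95
tool_pos: [0.4646, -0.1949, 0.2254]
eef_rot: [-0.031, -0.706, -0.031, 0.706]
ft_force: [1.6, -0.9, 0.3]
finger_gap: 0.0506
TCP [ 464.6 -194.9  225.4] jaw -84.97 F [ 1.6  -0.87  0.32] gap 0.050605737986936336 t 3.95 q7 -1.2
 shift m [ 0.0004 -0.2524 -0.1255] rot rad [-0.3747  0.      0.    ]
```

```bash
python3 -m inch '0.046 0 -0.04 -0.02 -0.075 0 0; 0.046 0 -0.09 -0.045 -0.15 0 0; 0.046 0 -0.14 -0.07 -0.225 0 0; 0.046 0 -0.19 -0.095 -0.3 0 0; 0.046 0 -0.225 -0.112 -0.375 0 0' >/dev/null;  python3 -m inch '0.046 0 -0.015 -0.007 0 0 0; 0.046 0 -0.015 -0.007 0 0 0; 0.046 0 -0.015 -0.007 0 0 0; 0.046 0 -0.015 -0.007 0 0 0; 0.046 0 -0.015 -0.007 0 0 0'; python3 - <<'E'
from h import *
plan(567.5,67.5,190,116.5)
for n,b in(("top",(45,35)),("scene",(50,55))):
    d=snapshot(n);np.savez(f"pics/{n}2.npz",**d)
    u,v=map(int,proj(d,[.5675,.0675,.18]));print(n,u,v)
    cv2.imwrite(f"pics/{n}2.png",cv2.resize(d["frame"][v-55:v+55,u-40:u+40,::-1],None,fx=5,fy=5,interpolation=cv2.INTER_CUBIC))
a=np.hstack([cv2.imread("pics/top2.png"),cv2.imread("pics/scene2.png")]);cv2.imwrite("pics/c2.png",a)
E
```

```text
t: 5.2
tool_pos: [0.5563, 0.0544, 0.2238]
eef_rot: [-0.162, -0.688, -0.161, 0.688]
ft_force: [-0.1, -0.7, -0.8]
finger_gap: 0.0505
TCP [556.3  54.4 223.8] jaw -63.58 F [-0.1  -0.72 -0.75] gap 0.0504845498829853 t 5.2 q7 -1.39
 shift m [ 0.0338 -0.0067 -0.0158] rot rad [-0.0013  0.0001 -0.0004]
top 232 205
scene 337 191
```

View pics/c2.png

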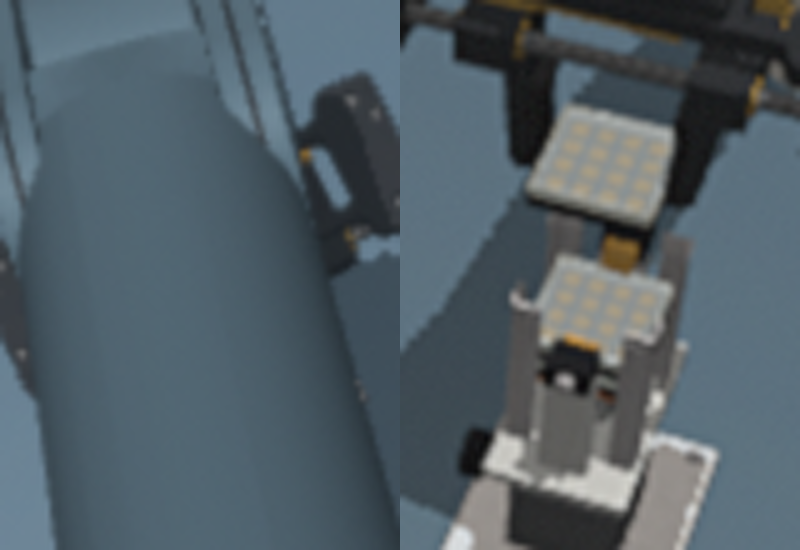

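The scene crop shows the held tray level, with top-face corners at about (572,108), (675,130), (655,222) and (530,190). The magazine tray's back edge runs from (563,256) to (672,285).

```bash
python3 - <<'E'
from h import *
d=load("scene",2)
def px(x,y): return (x-400+.5)/5-.5+297,(y+.5)/5-.5+136
for z in(.2300,.232):
  q=np.array([ray(d,*px(*p),z)[:2]*1000 for p in((572,106),(676,129),(657,222),(530,191))]);print("held",z,q.mean(0),[round(np.linalg.norm(q[i]-q[i-1]),1) for i in range(4)])
  e=q[1]-q[0];n=np.array([-e[1],e[0]])/np.linalg.norm(e);n*=np.sign(n@(q.mean(0)-q[0]));print("from edge",(q[0]+q[1])/2+25.5*n,np.degrees(np.arctan2(e[1],e[0])))
print("fine",fine(d,(318,150,358,183),.231,125),fine(d,(318,150,358,183),.231,140))
for z in(.1555,.157):
  q=np.array([ray(d,*px(*p),z)[:2]*1000 for p in((562,254),(674,284))]);e=q[1]-q[0]
  n=np.array([-e[1],e[0]])/np.linalg.norm(e)
  for s in(1,-1):print("mag",z,(q[0]+q[1])/2+25.5*s*n,np.linalg.norm(e),np.degrees(np.arctan2(e[1],e[0])))
# unoccluded rim angle tops -- image zoom for lines
u,v=337,185
cv2.imwrite("pics/c3.png",cv2.resize(d["frame"][150:215,300:370,::-1],None,fx=9,fy=9,interpolation=cv2.INTER_CUBIC))
E
```

```text
held 0.23 [556.25309725  54.67613806] [np.float64(53.1), np.float64(43.6), np.float64(54.2), np.float64(51.6)]
from edge [555.44426851  53.57464815] 119.12260808607405
held 0.232 [557.88227824  55.99918162] [np.float64(52.9), np.float64(43.4), np.float64(54.0), np.float64(51.5)]
from edge [557.14965492  54.9422951 ] 119.12260808607418
fine (array([556.8,  54.4]), array([53.5, 50.7]), 27.3) (array([556.6,  54.4]), array([52. , 49.3]), 27.4)
mag 0.1555 [518.29964017  42.40540744] 49.99998678463831 116.85384619581535
mag 0.1555 [563.7998865   65.44293301] 49.99998678463831 116.85384619581535
mag 0.157 [519.42124824  43.29069307] 49.88975197137541 116.85384619581538
mag 0.157 [564.92149456  66.32821864] 49.88975197137541 116.85384619581538
```

View pics/c3.png

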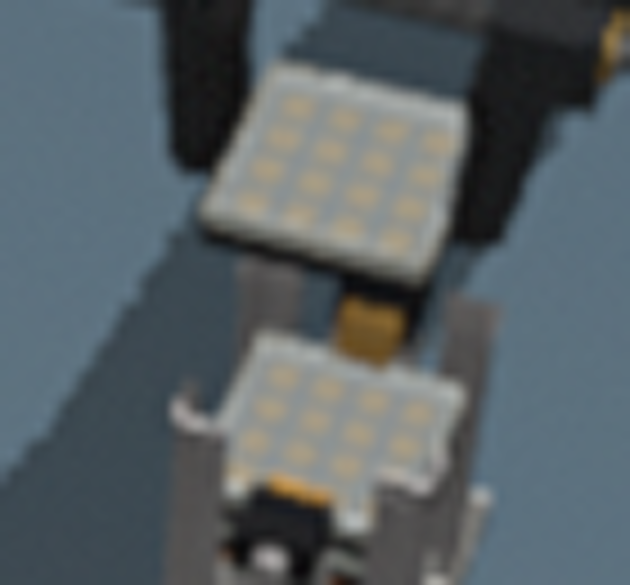

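```bash
python3 - <<'E'
from h import *
d=load("scene",2);t=load("top")
def cents(d,roi,K=9,lo=12):
    x0,y0,x1,y1=roi;im=cv2.resize(d["frame"][y0:y1,x0:x1],None,fx=K,fy=K,interpolation=cv2.INTER_CUBIC).astype(int)
    m=((im[...,0]-im[...,2])>lo).astype(np.uint8)
    n,l,st,ce=cv2.connectedComponentsWithStats(m)
    return [((c[0]+.5)/K-.5+x0,(c[1]+.5)/K-.5+y0,int(s[4])) for c,s in zip(ce[1:],st[1:]) if s[4]>150]
for nm,dd,roi,z in(("held",d,(322,156,354,182),.230),("mag",d,(322,186,354,206),.156),("magtop",t,(220,194,250,222),.156)):
  print(nm)
  for u,v,a in cents(dd,roi): print(np.round([u,v],1),a,np.round(ray(dd,u,v,z)[:2]*1000,1))
E
```

```text
held
[332.6 161.5] 684 [551.4  34.2]
[337.9 162.9] 591 [546.5  44.1]
[343.1 164.2] 644 [541.5  53.9]
[331.  164.9] 739 [561.   38.9]
[348.3 165.5] 699 [536.6  63.5]
[336.3 166.4] 695 [556.4  49.1]
[341.5 167.7] 640 [551.4  58.7]
[329.3 168.4] 704 [570.9  43.6]
[346.8 169.1] 609 [546.4  68.7]
[334.5 169.8] 715 [566.   53.6]
[339.8 171.3] 691 [561.3  63.5]
[327.6 172.1] 671 [580.9  48.8]
[345.1 172.7] 711 [556.5  73.3]
[332.9 173.5] 710 [575.9  58.5]
[338.1 174.9] 687 [571.2  68.3]
[343.6 176.4] 745 [566.3  78.4]
mag
[340.6 187.8] 2943 [537.2  51.6]
[331.1 191.4] 629 [560.1  45.3]
[336.  192.8] 663 [555.3  55.2]
[341.1 194.2] 605 [550.2  65.2]
[329.6 195. ] 617 [569.8  50.4]
[345.9 195.5] 613 [545.3  74.8]
[334.5 196.3] 599 [564.9  60.1]
[339.4 197.8] 630 [560.3  69.9]
[327.9 198.6] 594 [579.9  55.1]
[344.5 199.2] 688 [555.3  79.9]
[332.9 199.9] 654 [574.6  64.8]
[338.  201.3] 637 [569.7  74.9]
[331.  203.4] 2844 [584.6  69. ]
magtop
[228.7 197. ] 2990 [593.   79.8]
[237.1 199.1] 543 [587.8  58.8]
[233.1 201.1] 537 [582.5  68.7]
[229.1 202.9] 571 [577.8  78.5]
[239.1 203. ] 580 [577.9  53.6]
[225.1 204.7] 647 [573.2  88.3]
[234.9 204.8] 596 [573.2  63.8]
[230.9 206.8] 571 [568.1  73.7]
[240.8 206.8] 618 [568.3  49. ]
[226.9 208.7] 557 [563.1  83.5]
[236.8 208.7] 584 [563.2  58.8]
[232.9 210.7] 557 [558.1  68.5]
[242.7 210.8] 630 [558.   44.2]
[228.9 212.6] 599 [553.2  78.3]
[237.8 215.8] 3704 [545.6  56. ]
[230.6 216.4] 638 [543.8  73.6]
```

The dot grids give a held-tray yaw of 26.3° against 26.2° for the magazine, and a TCP target of about (565.3, 66). Next I descend into the flare.

```bash
python3 -c "
from h import *
plan(565.3,66,190,116.4)"; python3 -m inch '0.046 0 -0.003 -0.007 -0.001 0 0; 0.046 0 -0.0064 -0.0132 -0.001 0 0; 0.046 0.012 -0.0064 -0.0132 -0.001 0 0; 0.046 0.024 -0.0064 -0.0132 -0.001 0 0; 0.046 0.033 -0.0064 -0.0132 -0.001 0 0' ; python3 -c "
from h import *
plan(565.3,66,180,116.4)"
```

```text
TCP [556.4  54.9 223.7] jaw -63.54 F [ 0.58  1.3  -0.65] gap 0.05063522434387702 t 5.3 q7 -1.39
 shift m [ 0.0337 -0.0059 -0.0129] rot rad [ 0.0011  0.0001 -0.0002]
t: 5.92
tool_pos: [0.5647, 0.0668, 0.1893]
eef_rot: [-0.162, -0.688, -0.162, 0.689]
ft_force: [0.2, -0.2, 0.3]
finger_gap: 0.0503
TCP [564.7  66.8 189.3] jaw -63.43 F [ 0.17 -0.18  0.3 ] gap 0.05033861946119619 t 5.925 q7 -1.42
 shift m [ 0.0093  0.001  -0.0002] rot rad [0.0029 0.0016 0.0004]
```

```bash
python3 -m inch '0.046 0.002 0.0005 0 0.002 0.0015 0; 0.046 0.004 0.0005 0 0.002 0.0015 0; 0.046 0.006 0.0005 0 0.002 0.0015 0; 0.046 0.008 0.0005 0 0.002 0.0015 0; 0.046 0.01 0.0005 0 0.002 0.0015 0' ; python3 -m inch '0.046 0.001 0 0 0 0 0; 0.046 0.002 0 0 0 0 0; 0.046 0.003 0 0 0 0 0; 0.046 0.004 0 0 0 0 0; 0.046 0.005 0 0 0 0 0' ; python3 -c "
from h import *
plan(565.3,66,170,116.4)"
```

```text
t: 6.55
tool_pos: [0.5656, 0.0667, 0.1807]
eef_rot: [0.162, 0.689, 0.162, -0.688]
ft_force: [0.3, -0.4, -0.3]
finger_gap: 0.0509
t: 7.18
tool_pos: [0.5656, 0.0667, 0.1757]
eef_rot: [0.162, 0.689, 0.162, -0.688]
ft_force: [0.2, 0.3, -0.5]
finger_gap: 0.0503
TCP [565.6  66.7 175.7] jaw -63.54 F [ 0.19  0.29 -0.45] gap 0.05034265927275907 t 7.175 q7 -1.42
 shift m [0.0057 0.0005 0.0006] rot rad [ 0.001  -0.0015 -0.    ]
```

```bash
python3 -m inch '0.046 0.001 0 0 0 0 0; 0.046 0.002 0 0 0 0 0; 0.046 0.003 0 0 0 0 0; 0.046 0.004 0 0 0 0 0; 0.046 0.005 0 0 0 0 0' ; python3 -m inch '0.046 0.0005 0 0 0 0 0; 0.046 0.001 0 0 0 0 0; 0.046 0.0015 0 0 0 0 0; 0.046 0.002 0 0 0 0 0; 0.046 0.0025 0 0 0 0 0' ;python3 -m inch '0.046 0.0005 0 0 0 0 0; 0.046 0.001 0 0 0 0 0; 0.046 0.0015 0 0 0 0 0; 0.046 0.002 0 0 0 0 0; 0.046 0.0025 0 0 0 0 0' 
```

```text
t: 7.8
tool_pos: [0.5656, 0.0667, 0.1706]
eef_rot: [0.162, 0.689, 0.162, -0.688]
ft_force: [-0.5, 0.1, 0.4]
finger_gap: 0.0501
t: 8.43
tool_pos: [0.5657, 0.0667, 0.1684]
eef_rot: [0.162, 0.689, 0.162, -0.688]
ft_force: [-0.2, -0.4, 2.4]
finger_gap: 0.0508
t: 9.05
tool_pos: [0.5657, 0.0667, 0.1658]
eef_rot: [0.162, 0.689, 0.162, -0.688]
ft_force: [-0.7, 0.3, 3.5]
finger_gap: 0.0507
```

```bash
python3 -m inch '0.046 0 0 0 0 0 0; 0.046 0.001 0 0 0 0 0; 0.046 0.002 0 0 0 0 0; 0.046 0.003 0 0 0 0 0; 0.046 0.004 0 0 0 0 0' 40; python3 -m inch '0.046 0.001 0 0 0 0 0; 0.046 0.002 0 0 0 0 0; 0.046 0.003 0 0 0 0 0; 0.046 0.004 0 0 0 0 0; 0.046 0.005 0 0 0 0 0' 
```

```text
t: 9.68
tool_pos: [0.5652, 0.0666, 0.1613]
eef_rot: [0.162, 0.689, 0.162, -0.688]
ft_force: [-0.6, -0.5, 3.7]
finger_gap: 0.05
t: 10.3
tool_pos: [0.5653, 0.0666, 0.1568]
eef_rot: [0.162, 0.689, 0.162, -0.688]
ft_force: [-2.5, 0.0, 6.3]
finger_gap: 0.0502
```

```bash
python3 -m inch '0.046 0.001 0 0 0 0 0; 0.046 0.002 0 0 0 0 0; 0.046 0.003 0 0 0 0 0; 0.046 0.004 0 0 0 0 0; 0.046 0.005 0 0 0 0 0'; python3 -m inch '0.046 0.0005 0 0 0 0 0; 0.046 0.001 0 0 0 0 0; 0.046 0.0015 0 0 0 0 0; 0.046 0.002 0 0 0 0 0; 0.046 0.0025 0 0 0 0 0' ;  python3 -m inch '0.046 0.0005 0 0 0 0 0; 0.046 0.001 0 0 0 0 0; 0.046 0.0015 0 0 0 0 0; 0.046 0.002 0 0 0 0 0; 0.046 0.0025 0 0 0 0 0' 
```

```text
t: 10.92
tool_pos: [0.5653, 0.0666, 0.1519]
eef_rot: [0.162, 0.689, 0.162, -0.688]
ft_force: [-2.0, -0.6, 7.5]
finger_gap: 0.05
t: 11.55
tool_pos: [0.5653, 0.0666, 0.1492]
eef_rot: [0.162, 0.689, 0.162, -0.688]
ft_force: [-1.4, -1.0, 4.8]
finger_gap: 0.0506
t: 12.18
tool_pos: [0.5653, 0.0666, 0.1467]
eef_rot: [0.162, 0.689, 0.162, -0.688]
ft_force: [-1.0, 0.4, 5.3]
finger_gap: 0.0504
```

```bash
python3 -m inch '0.046 0.0005 0 0 0 0 0; 0.046 0.001 0 0 0 0 0; 0.046 0.0015 0 0 0 0 0; 0.046 0.002 0 0 0 0 0; 0.046 0.002 0 0 0 0 0' ;  python3 -m inch '0.072 0 0 0 0 0 0; 0.072 0 0 0 0 0 0; 0.072 0 0 0 0 0 0; 0.072 0 0 0 0 0 0; 0.072 0 0 0 0 0 0'; python3 -m inch '0.072 -0.02 0 0 0 0 0; 0.072 -0.04 0 0 0 0 0; 0.072 -0.06 0 0 0 0 0; 0.072 -0.08 0 0 0 0 0; 0.072 -0.09 0 0 0 0 0'; python3 - <<'E'
from h import *
d=snapshot("scene");np.savez("pics/scene4.npz",**d)
cv2.imwrite("pics/c4.png",cv2.resize(d["frame"][150:250,290:380,::-1],None,fx=6,fy=6,interpolation=cv2.INTER_CUBIC))
c=cloud(d,(330,190,345,200));print(np.median(c[...,2]),np.median(cloud(load("scene"),(330,190,345,200))[...,2]))
plan(613,-123.5,235,-17.1)
E
```

```text
t: 12.8
tool_pos: [0.5653, 0.0666, 0.1447]
eef_rot: [0.162, 0.689, 0.162, -0.688]
ft_force: [-0.9, -0.3, 5.5]
finger_gap: 0.0503
t: 13.42
tool_pos: [0.5656, 0.0667, 0.1446]
eef_rot: [0.162, 0.689, 0.162, -0.688]
ft_force: [0.6, 0.3, 0.0]
finger_gap: 0.072
t: 14.05
tool_pos: [0.5659, 0.0667, 0.2357]
eef_rot: [0.162, 0.689, 0.162, -0.687]
ft_force: [-0.1, -1.2, 0.2]
finger_gap: 0.0719
0.15791855306361008 0.15746989583594068
TCP [566.3  66.8 236.5] jaw -63.54 F [0.39 0.76 1.59] gap 0.07200878616816886 t 14.1 q7 -1.4
 shift m [0.0015 0.1911 0.043 ] rot rad [-0.8106 -0.0033 -0.0023]
```

View pics/c4.png

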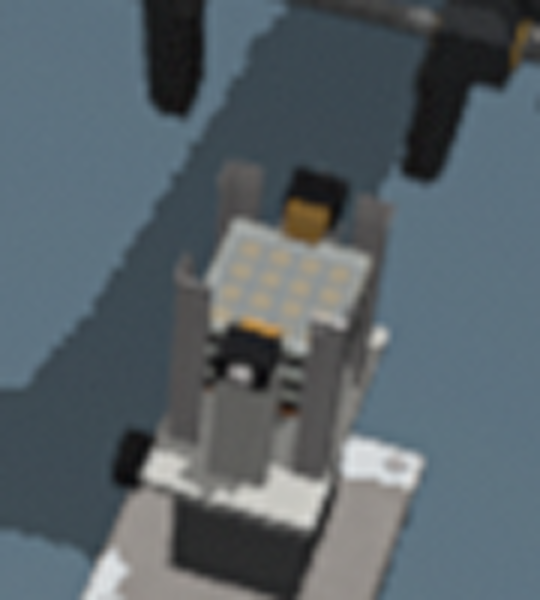

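The tray top sits at the same height as before (0.158 against 0.1575), level under both lips in the crop (lips at (308,218) and (262,330)). The first tray is in. On to tray A.

```bash
python3 -m inch '0.0881 0 0.035 0.008 -0.162 0 0; 0.0881 0 0.075 0.017 -0.324 0 0; 0.0881 0 0.115 0.026 -0.486 0 0; 0.0881 0 0.155 0.035 -0.648 0 0; 0.0881 0 0.191 0.043 -0.811 -0.002 0' >/dev/null;  python3 -m inch '0.0881 0.03 0 0 0 0 0; 0.0881 0.07 0 0 0 0 0; 0.0881 0.11 0 0 0 0 0; 0.0881 0.15 0 0 0 0 0; 0.0881 0.17 0 0 0 0 0'; python3 -m inch '0.0881 0 0 0 0 0 0; 0.0881 0 0 0 0 0 0; 0.0881 0 0 0 0 0 0; 0.0881 0 0 0 0 0 0; 0.0881 0 0 0 0 0 0'>/dev/null; python3 -c "
from h import *
plan(613,-123.5,3.5,-17.1)"
```

```text
t: 15.35
tool_pos: [0.6103, -0.1234, 0.0618]
eef_rot: [-0.42, -0.568, -0.421, 0.57]
ft_force: [-0.1, -0.3, -0.2]
finger_gap: 0.088
TCP [ 612.3 -123.8   65.1] jaw -17.08 F [-0.22 -0.24 -0.05] gap 0.08805063926225454 t 15.975 q7 -0.4
 shift m [ 0.0616  0.0005 -0.0005] rot rad [ 0.0004  0.0007 -0.001 ]
```

```bash
python3 -m inch '0.0881 0.015 0.0005 -0.0005 0 0 -0.001; 0.0881 0.03 0.0005 -0.0005 0 0 -0.001; 0.0881 0.045 0.0005 -0.0005 0 0 -0.001; 0.0881 0.06 0.0005 -0.0005 0 0 -0.001; 0.0881 0.061 0.0005 -0.0005 0 0 -0.001'; python3 -m inch '0.046 0 0 0 0 0 0; 0.046 0 0 0 0 0 0; 0.046 0 0 0 0 0 0; 0.046 0 0 0 0 0 0; 0.046 0 0 0 0 0 0' 15;  python3 -m inch '0.046 -0.02 0 0 0 0 0; 0.046 -0.07 0 0 0 0 0; 0.046 -0.12 0 0 0 0 0; 0.046 -0.17 0 0 0 0 0; 0.046 -0.22 0 0 0 0 0' 40; python3 -c "
from h import *
plan(565.3,66.3,225,116.4)"
```

```text
t: 16.6
tool_pos: [0.6116, -0.1232, 0.0019]
eef_rot: [-0.42, -0.568, -0.421, 0.57]
ft_force: [0.6, -0.1, 0.3]
finger_gap: 0.088
t: 17.23
tool_pos: [0.6129, -0.1234, 0.004]
eef_rot: [-0.42, -0.568, -0.42, 0.569]
ft_force: [0.2, -0.2, 3.6]
finger_gap: 0.0504
t: 17.85
tool_pos: [0.6127, -0.1232, 0.2267]
eef_rot: [-0.421, -0.569, -0.42, 0.569]
ft_force: [0.7, 0.3, -0.8]
finger_gap: 0.0503
TCP [ 612.7 -123.2  226.7] jaw -17.06 F [ 0.72  0.26 -0.84] gap 0.05031757321738272 t 17.85 q7 -0.33
 shift m [ 0.0016 -0.1009 -0.1672] rot rad [ 8.123e-01  4.000e-04 -7.000e-04]
```

```bash
python3 -m inch '0.046 0 -0.015 -0.027 0.162 0 0; 0.046 0 -0.035 -0.06 0.324 0 0; 0.046 0 -0.058 -0.097 0.486 0 0; 0.046 0 -0.08 -0.133 0.648 0 0; 0.046 0 -0.101 -0.167 0.812 0 0'>/dev/null; python3 -m inch '0.046 0 0 0 0 0 0; 0.046 0 0 0 0 0 0; 0.046 0 0 0 0 0 0; 0.046 0 0 0 0 0 0; 0.046 0 0 0 0 0 0' >/dev/null; python3 - <<'E'
from h import *
plan(565.3,66.3,190,116.4)
d=snapshot("scene");np.savez("pics/scene5.npz",**d)
def grid(roi,z,K=9):
    x0,y0,x1,y1=roi;im=cv2.resize(d["frame"][y0:y1,x0:x1],None,fx=K,fy=K,interpolation=cv2.INTER_CUBIC).astype(int)
    n,l,st,ce=cv2.connectedComponentsWithStats(((im[...,0]-im[...,2])>12).astype(np.uint8))
    P=np.array([ray(d,(c[0]+.5)/K-.5+x0,(c[1]+.5)/K-.5+y0,z)[:2]*1000 for c,s in zip(ce[1:],st[1:]) if 350<s[4]<1200],np.float32)
    print(len(P),P.round(1).tolist(),cv2.minAreaRect(P))
u,v=proj(d,[.565,.066,.231]);u,v=int(u),int(v);print(u,v)
grid((u-20,v-15,u+20,v+15),.2315);grid((322,186,354,206),.156)
cv2.imwrite("pics/c5.png",cv2.resize(d["frame"][v-40:v+80,u-50:u+50,::-1],None,fx=5,fy=5,interpolation=cv2.INTER_CUBIC))
E
```

```text
TCP [565.5  65.4 223.5] jaw -63.64 F [-0.55  0.28 -0.02] gap 0.05042425249587798 t 19.1 q7 -1.4
 shift m [ 0.0335 -0.0009 -0.0002] rot rad [-0.0007  0.0012 -0.0001]
339 172
17 [[561.5999755859375, 45.900001525878906], [556.7000122070312, 55.79999923706055], [551.9000244140625, 65.5999984741211], [571.5, 50.599998474121094], [547.2000122070312, 75.69999694824219], [566.9000244140625, 60.5], [562.0, 70.19999694824219], [581.4000244140625, 55.5], [557.0999755859375, 80.19999694824219], [576.4000244140625, 65.30000305175781], [571.7000122070312, 75.0999984741211], [590.7999877929688, 60.5], [566.5999755859375, 85.19999694824219], [586.0999755859375, 70.4000015258789], [581.2999877929688, 79.80000305175781], [576.5999755859375, 89.69999694824219], [593.4000244140625, 90.5]] ((575.9925537109375, 71.27058410644531), (48.23775100708008, 33.24151611328125), 26.082300186157227)
12 [[559.4000244140625, 45.20000076293945], [554.2999877929688, 55.099998474121094], [549.2999877929688, 65.0], [569.0999755859375, 50.0], [544.7999877929688, 74.69999694824219], [564.2999877929688, 59.900001525878906], [559.5, 69.69999694824219], [579.0999755859375, 54.900001525878906], [554.4000244140625, 79.5], [573.9000244140625, 64.69999694824219], [568.7999877929688, 74.5999984741211], [589.0, 59.70000076293945]] ((566.77685546875, 67.11966705322266), (33.10790252685547, 33.16814422607422), 26.509504318237305)
```

View pics/c5.png

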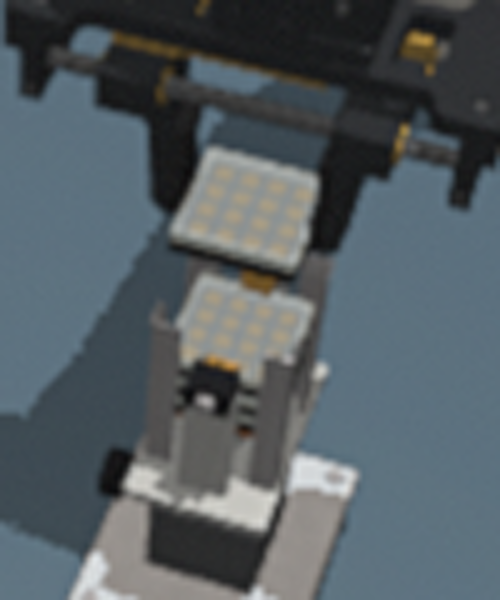

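The held tray at (245,210) in the crop is level, at the same yaw and with the same offset to the TCP as before. Descend as with the first tray.

```bash
python3 -m inch '0.046 0.008 -0.001 0 -0.001 0.001 0; 0.046 0.016 -0.001 0 -0.001 0.001 0; 0.046 0.024 -0.001 0 -0.001 0.001 0; 0.046 0.031 -0.001 0 -0.001 0.001 0; 0.046 0.036 -0.001 0 -0.001 0.001 0'; python3 -c "
from h import *
plan(565.4,66.7,180,116.4)"
```

```text
t: 19.77
tool_pos: [0.5648, 0.0669, 0.187]
eef_rot: [-0.162, -0.688, -0.162, 0.688]
ft_force: [-0.3, -0.0, 0.7]
finger_gap: 0.0503
TCP [564.8  66.9 187. ] jaw -63.53 F [-0.27 -0.05  0.74] gap 0.0503182804686035 t 19.775 q7 -1.42
 shift m [ 0.007   0.0005 -0.0004] rot rad [0.0012 0.0005 0.0001]
```

```bash
python3 -m inch '0.046 0.003 0 0 0 0 0; 0.046 0.006 0 0 0 0 0; 0.046 0.009 0 0 0 0 0; 0.046 0.012 0 0 0 0 0; 0.046 0.014 0 0 0 0 0';  python3 -m inch '0.046 0.001 0 0 0 0 0; 0.046 0.002 0 0 0 0 0; 0.046 0.003 0 0 0 0 0; 0.046 0.004 0 0 0 0 0; 0.046 0.005 0 0 0 0 0'
```

```text
t: 20.4
tool_pos: [0.5649, 0.0669, 0.1734]
eef_rot: [-0.162, -0.688, -0.162, 0.688]
ft_force: [0.5, -0.0, -0.4]
finger_gap: 0.0502
t: 21.02
tool_pos: [0.5652, 0.067, 0.1687]
eef_rot: [0.162, 0.689, 0.162, -0.688]
ft_force: [0.8, 0.4, 0.9]
finger_gap: 0.0501
```

```bash
python3 -m inch '0.046 0.001 0 0 0 0 0; 0.046 0.002 0 0 0 0 0; 0.046 0.003 0 0 0 0 0; 0.046 0.004 0 0 0 0 0; 0.046 0.005 0 0 0 0 0';  python3 -m inch '0.046 0.001 0 0 0 0 0; 0.046 0.002 0 0 0 0 0; 0.046 0.003 0 0 0 0 0; 0.046 0.004 0 0 0 0 0; 0.046 0.005 0 0 0 0 0'
```

```text
t: 21.65
tool_pos: [0.566, 0.0672, 0.1645]
eef_rot: [0.162, 0.689, 0.162, -0.688]
ft_force: [0.7, 0.7, 5.1]
finger_gap: 0.0504
t: 22.28
tool_pos: [0.5663, 0.0673, 0.1597]
eef_rot: [0.162, 0.689, 0.162, -0.687]
ft_force: [0.9, 0.9, 7.1]
finger_gap: 0.0502
```

```bash
python3 -m inch '0.046 0.0008 0 0 0 0 0; 0.046 0.0016 0 0 0 0 0; 0.046 0.0024 0 0 0 0 0; 0.046 0.0032 0 0 0 0 0; 0.046 0.004 0 0 0 0 0';  python3 -m inch '0.046 0.0005 0 0 0 0 0; 0.046 0.001 0 0 0 0 0; 0.046 0.0015 0 0 0 0 0; 0.046 0.002 0 0 0 0 0; 0.046 0.0025 0 0 0 0 0'
```

```text
t: 22.9
tool_pos: [0.5663, 0.0673, 0.1557]
eef_rot: [0.162, 0.689, 0.162, -0.687]
ft_force: [0.6, 0.9, 8.1]
finger_gap: 0.0503
t: 23.52
tool_pos: [0.5663, 0.0673, 0.1532]
eef_rot: [0.162, 0.689, 0.162, -0.687]
ft_force: [0.6, 0.1, 7.7]
finger_gap: 0.0499
```

```bash
python3 -m inch '0.046 0.0002 0 0 0 0 0; 0.046 0.0004 0 0 0 0 0; 0.046 0.0006 0 0 0 0 0; 0.046 0.0008 0 0 0 0 0; 0.046 0.001 0 0 0 0 0'
```

```text
t: 24.15
tool_pos: [0.5662, 0.0673, 0.1522]
eef_rot: [0.162, 0.689, 0.162, -0.687]
ft_force: [0.9, -0.0, 7.7]
finger_gap: 0.0502
```

```bash
python3 -m inch '0.046 0.0002 0 0 0 0 0; 0.046 0.0004 0 0 0 0 0; 0.046 0.0006 0 0 0 0 0; 0.046 0.0008 0 0 0 0 0; 0.046 0.001 0 0 0 0 0'
```

```text
t: 24.78
tool_pos: [0.5662, 0.0673, 0.1513]
eef_rot: [0.162, 0.689, 0.162, -0.687]
ft_force: [0.8, 1.6, 7.6]
finger_gap: 0.0502
```

```bash
python3 -m inch '0.046 0.0002 0 0 0 0 0; 0.046 0.0004 0 0 0 0 0; 0.046 0.0006 0 0 0 0 0; 0.046 0.0008 0 0 0 0 0; 0.046 0.001 0 0 0 0 0'
```

```text
t: 25.4
tool_pos: [0.5662, 0.0673, 0.15]
eef_rot: [0.162, 0.689, 0.162, -0.687]
ft_force: [1.9, -0.2, 5.5]
finger_gap: 0.0502
```

```bash
python3 -m inch '0.046 0.0002 0 0 0 0 0; 0.046 0.0004 0 0 0 0 0; 0.046 0.0006 0 0 0 0 0; 0.046 0.0008 0 0 0 0 0; 0.046 0.001 0 0 0 0 0'
```

```text
t: 26.02
tool_pos: [0.5662, 0.0673, 0.149]
eef_rot: [0.162, 0.689, 0.162, -0.687]
ft_force: [1.6, 1.2, 6.0]
finger_gap: 0.0506
```

```bash
python3 -m inch '0.046 0.0002 0 0 0 0 0; 0.046 0.0004 0 0 0 0 0; 0.046 0.0006 0 0 0 0 0; 0.046 0.0008 0 0 0 0 0; 0.046 0.0008 0 0 0 0 0'
```

```text
t: 26.65
tool_pos: [0.5663, 0.0674, 0.1487]
eef_rot: [0.162, 0.689, 0.162, -0.687]
ft_force: [0.3, 0.4, 9.9]
finger_gap: 0.0503
```

The force dropped by 2 N, then rose steeply onto the buffer at 9.9 N. I'll stop there, release and check.

```bash
python3 -m inch '0.072 0 0 0 0 0 0; 0.072 0 0 0 0 0 0; 0.072 0 0 0 0 0 0; 0.072 0 0 0 0 0 0; 0.072 0 0 0 0 0 0'; python3 -m inch '0.072 -0.02 0 0 0 0 0; 0.072 -0.04 0 0 0 0 0; 0.072 -0.06 0 0 0 0 0; 0.072 -0.08 0 0 0 0 0; 0.072 -0.1 0 0 0 0 0'; python3 - <<'E'
from h import *
d=snapshot("scene");np.savez("pics/scene6.npz",**d)
cv2.imwrite("pics/c6.png",cv2.resize(d["frame"][150:250,290:380,::-1],None,fx=6,fy=6,interpolation=cv2.INTER_CUBIC))
c=cloud(d,(330,190,345,200));P=c[(c[...,2]>.14)&(c[...,2]<.18)];print(np.median(P[:,2]))
A=np.c_[P[:,:2]-P[:,:2].mean(0),np.ones(len(P))];print("tilt",np.linalg.lstsq(A,P[:,2],rcond=None)[0])
E
```

```text
t: 27.28
tool_pos: [0.5648, 0.0669, 0.1472]
eef_rot: [-0.162, -0.688, -0.162, 0.688]
ft_force: [0.3, -0.7, -0.4]
finger_gap: 0.072
t: 27.9
tool_pos: [0.5648, 0.0669, 0.2479]
eef_rot: [-0.162, -0.688, -0.162, 0.688]
ft_force: [-0.5, -0.2, 0.8]
finger_gap: 0.0719
0.15758289049973098
tilt [0.06643944 0.01905134 0.1574214 ]
```

View pics/c6.png

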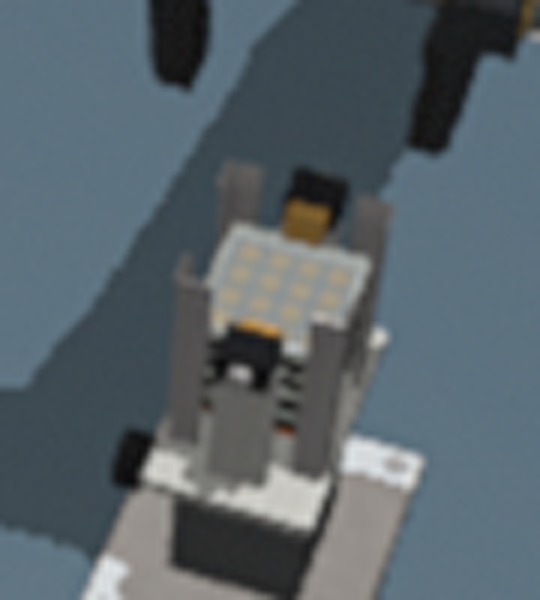

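```bash
python3 - <<'E'
from h import *
for k in(0,4,6):
    d=load("scene",k);c=cloud(d,(327,190,347,202));P=c[(c[...,2]>.15)&(c[...,2]<.163)].reshape(-1,3)
    A=np.c_[P[:,:2]-P[:,:2].mean(0),np.ones(len(P))];print(k,len(P),np.linalg.lstsq(A,P[:,2],rcond=None)[0].round(4))
a,b=[load("scene",k)["frame"][184:208,320:356].astype(int) for k in(4,6)];print("diff",abs(a-b).mean(),abs(a-b).max())
s=read_state();print(s["t"],s["ft_force"])
job_done()
E
```

```text
0 236 [0.0046 0.0137 0.1573]
4 237 [0.0107 0.0142 0.1578]
6 233 [0.0192 0.012  0.1575]
diff 3.7885802469135803 39
27.95 [1.03689758 0.24318772 1.67849071]
the job is handed in; nothing more can be done
```

Both trays are loaded in the magazine, and I handed the job in at 27.95 s. No verdict was reported. I held each tray by its two open sides, set it in the mouth, pushed it past the lips by feel and let go.

- **First tray:** the push force rose to 7.5 N, then eased by about 2.7 N as the lips snapped. I went about 4.5 mm further and released.
- **Second tray:** the force reached about 8 N, then eased by about 2 N at the snap. It then rose sharply to 9.9 N on the buffer, so I stopped and released.
- **Last checks:** the top of the stack is at 157.5 mm, against 157.3 mm before loading. The fitted tilt is about 0.02 rad, and the pictures show both lips over the top tray. The fingers are clear, at a height of 248 mm. I did not move near the board, tweezers or jar, but took no last measurement of them.
- **Disagreements:** a first, rough tilt fit over a smaller patch gave 0.066 rad, above the 0.06 limit. Refitting on a larger patch with outlying heights removed gave 0.02 rad, against 0.015 to 0.018 rad before loading and with one tray in. The camera estimates of the magazine axis differed by 1 to 3 mm, and I settled that by comparing the dot patterns on the held and loaded trays.

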